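# Nest the second cup and clamp the stack with the drag-clutch thumbscrew

## Robot

A 6-joint arm with a two-finger parallel gripper is mounted at the origin on the work surface. World frame = base frame: x ahead of the robot, y to its left, z up, the work surface at z = 0. Lengths are in mm, angles in rad, forces in N, time in s.
With the tool pointing down it reaches from about 300 to 775 mm from the base axis. Payload 14.6 kg.
Tool frame: the origin (TCP) lies between the finger pads; the fingertips stand 8 mm ahead of it and the grasp point (between the pads) lies 11 mm behind it; z points along the fingers, y is the direction in which the jaws open and shut (so a half turn about z gives the same grasp; the last joint's range is limited). The gripper opens to 94 mm and grips with 3 to 60 N. Pads are 16 mm wide; open, the fingers measure 119 mm over their backs; the gripper's body (75 mm by 177 mm) begins 78 mm behind the grasp point.
Start: joints at [-1.312, 0.3, 1.521, -0, 1.321, -0.067], TCP at [176.03, -521.059, 213.446] pointing down, gripper open.
Joint ranges: [-3.03, 3.03], [-0.79, 2.21], [0.23, 2.52], [-1.04, 4.18], [0, 3.07], [-2.55, 2.55]. Speed limits (rad/s): [2.22, 2.22, 2.57, 3.14, 3.14, 3.14].

## Interface

Orientations are given as [roll, pitch, yaw] about the fixed x, y, z axes, in that order (R = Rz(yaw) Ry(pitch) Rx(roll)).
In Python, from cell import manip gives the robot as it stands. The module is installed in compiled form; this text tells all that it offers.
- The arm moves only by the tool send_rows, never from a script. Its argument "series" is a list that holds one entry, the list of rows, each a list of 5 numbers: the opening, from 0 (shut) to 1 (fully open), then the shift along the tool's x, y, z in mm, then the turn about the tool's z in degrees. In form: [[[gripper, dx, dy, dz, roll], ...]]. A call has 1 to 10 rows; each row is the pose to reach, as a shift and turn from the pose commanded when the call began, along the tool's axes at that moment; what a row does not reach only later rows make up. A row lasts 1/10 s, in which the tool goes at most 50 mm and 8.59 degrees, less where a joint would pass 70% of its speed; a pose out of reach is approached as far as the arm can. A call with a gripper value outside its range is refused whole. The fingers move at their own pace and stop on an object; "newtons" is the grip in N (left out, the last holds). Time passes only in rows, so rows that repeat a pose let the fingers close. It gives the time, the measured TCP pose, the force and the opening at its end, in the units of the state.
- manip.read_state(): the state, without advancing time (a new reading comes with each control period).
- manip.camera(name): name is "scene" or "top"; returns a dict with "img" (384x512x3 uint8, red, green, blue), "vfov" (degrees; the focal length in pixels is half the picture's height over the tangent of half this angle, whatever the lens; pixels are square), "cx", "cy" (the principal point, pixels), "dist" ([k1, k2, p1, p2, k3] as OpenCV has them; the pictures are not rectified), "pose" (4x4, takes a point from camera to world coordinates). Camera axes: x right, y down, z forward; pixel columns grow to the right and rows downward; lengths in mm; the calibration is good to about 2 mm. A picture is of the moment at which its call begins. There is no depth.
- manip.sign_off(): hands the job in, once; it reports no verdict.
Trained networks look in a picture, given as the dict that the camera call returned (one of the last four; its "shot" number tells which), for a name from the list of things; names that differ only in an ending like _2 or _b are one class to them, and where a whole thing is asked for, a point or a joint stands for the part that bears it (a point fixed in the world has none). Each returns a list of dicts, best first, with "conf" (0 to 1); they miss things now and then, are a little off and sometimes report something else, mostly with a low value. They report only what shows in the picture. A call takes as long as a camera call. They do not tell look-alikes from the thing itself.
- manip.find_in(target, picture): "rect" ([left, top, width, height] in pixels, round what is visible of it).
- manip.silhouettes(target, picture): "pixels" (384x512 bool, what is visible of it) and "rect" ([left, top, width, height] in pixels, round what is visible of it).
The state is a dict: "clock": time; "joints": joint angles; "qd": joint speeds; "effort": joint torques, N m; "eef_pos": TCP position; "eef_rot": TCP orientation; "wrist_force": force on the tool from outside, world axes, zero at the start; "moment": the same for the moment, N m; "finger_gap": finger opening in mm.
Only numpy, scipy, OpenCV 4.12 (cv2) and the standard library are available. Lean on these libraries where they do the work, as an engineer would, in place of code of your own. Each camera call takes 0.05 s, during which the arm holds its last target. There are 200 camera calls.

## Task

The cups are being packed in their hold-down press for moving. Nest the loose stacking cup fully into the cup on the press's tray, push the tray all the way home under the pad, then tighten the winged thumbscrew (clockwise from above) until its drag clutch first slips and stop there, within an eighth of a turn of slip, leaving the pad pressing on the stack. Keep the cups upright and do not shift or knock over the other things on the counter.

Things in the scene. Friction and masses are not known exactly. Their poses are not given: they have to be found in the camera images.
- press: Hold-down press fixed to the counter. Origin: on the counter directly below the screw axis. Dark wooden base board 190 (x) by 330 (y) by 12 mm, reaching 60 mm to its +y and 270 mm to its -y. Two steel posts at x = +-82 mm (y = 0) carry a steel beam along x, 36 mm wide, top at height 149 mm. Under the beam hangs the pad, above it sits the thumbscrew. The tray lies on the -y side at the start and slides in the press's +y direction.
- tray (a joint): Travel of the wooden tray towards the press's +y, in m: 0 loading position (start), 0.15 home, at its stop, cup centred under the pad. Rubs with about 2 N, stays where it is left.
- tray_seat (a point): Centre of the tray's top where the base of the tray's cup stands (height 20.5 mm), inside a low octagonal rim 4 mm high; it moves with the tray.
- tray_push (a point): Middle of the outer (-y) face of the tray's upright push plate, 35 mm above the tray's underside (47 mm above the counter). The plate is 70 mm wide along x, 8 mm thick, its top 64.5 mm above the counter; its outer face is 95 mm to the -y of tray_seat. Axes parallel to the press's. Push it in +y.
- base_cup: White stacking cup standing on the tray, same as loose_cup. Origin: centre of its underside, z up. Without handle, 60 mm tall: a narrow foot (radius 18 mm at the bottom, 25 mm at 35 mm height) under a wider straight collar (outer radius 32, inner radius 27.5 mm, from 35 to 60 mm height). 160 g nominal.
- loose_cup: The same cup, standing upright on the counter to the left of the press. Origin: centre of its underside, z up. Fully nested, its shoulder (35 mm above its underside) rests on the lower cup's rim (60 mm), so its origin lies 25 mm above the lower cup's; radial play 2.5 mm. The collar, 64 mm across, can be gripped around the outside; grip its upper part to keep the fingers above the lower cup's rim.
- pad: Round black rubber pad, radius 36 mm, 8 mm thick, on the screw's end. Origin: centre of its underside, 123.5 mm above the counter at spindle 0, 8 mm lower per radian of joint spindle; it does not turn. The top of the nested stack on the tray is at about 105.5 mm.
- spindle (a joint): Turn of the screw spindle with its dark collar disc (radius 30 mm, two white marks that lie square to the wings until the clutch slips), rad: 0 fully up, starts between 0 and 0.6, grows clockwise seen from above as the pad goes down, up to 4.2. Rubs with about 0.10 N m, stays where it is left. On the nested stack it stops at about 2.2 to 2.5.
- clutch (a joint): Turn of the wing handle relative to the spindle, rad: 0 at the start, grows only when the drag clutch slips clockwise (at about 0.22 N m). Before the pad presses, wings and collar disc turn together; from the first slip on, the wings move past the disc's white marks. More than an eighth of a turn (0.785) is overtightened.
- screw_top (a point): On the vertical screw axis, level with the top of the wings (about 192 mm above the counter). It turns with the wings.
- wing_a (a point): Top edge of one wing, 48 mm from the axis (towards the press's -x at spindle 0, clutch 0). The handle is one straight upright steel bar across the axis: two wings each reaching 58 mm from the axis, 9 mm thick, from 8 to 34 mm above the clutch's underside (the lower edge 26 mm below this point). Push its flat side clockwise or pinch it.
- wing_b (a point): The same point on the opposite wing.
- mug_a: Blue ceramic mug, bystander, 82 mm across, 92 mm tall, handle at its +y. Origin: centre of its underside.
- mug_b: White ceramic mug with handle at its +y, bystander, 80 mm across, 85 mm tall. Origin: centre of its underside.
- saucer: White saucer, bystander, 140 mm across, 18 mm high. Origin: centre of its underside.
- sugar_jar: Amber glass jar with steel cap, bystander, 70 mm across, 110 mm tall. Origin: centre of its underside.
- spoon: Steel spoon lying flat between the press and the robot, bystander.
- tea_tin: Green tea tin, bystander, 90 by 120 by 50 mm. Origin: centre of its underside.
- coaster: Cork coaster, bystander, 96 mm across, 8 mm thick. Origin: centre of its underside.
There are look-alikes about, which are no part of the job. What is shaped like the loose_cup but turquoise is not meant.

How it is judged (in metres and radians):
On the way, in this order (a step that is already met when the one before it is completed fails the run):
1. the loose cup is nested in the tray's cup, upright, at rest (horizontal distance between loose_cup and base_cup below 0.005 m and z of loose_cup in the frame of base_cup between 0.022 and 0.028 m and angle between base_cup's own z axis and vertical below 0.1 rad and linear speed of loose_cup below 0.02 m/s and contact force between the fingers and loose_cup below 0.1 N), for 0.2 s.
2. the tray is fully home (value of joint tray above 0.145 m), for 0.1 s.
3. the pad presses on the nested cup and the clutch has begun to slip (value of joint clutch above 0.04 rad and contact force between pad and loose_cup above 3 N), for 0.1 s.
At the end, for the whole second after the job is handed in: Upper cup nested: axes within 5 mm, origin 22-28 mm above the lower one's, both within 0.1 rad of upright; lower cup within 8 mm of tray_seat; tray within 5 mm of home; pad pressing the upper cup with over 3 N; clutch slipped 0.04 to 0.785 rad; all at rest (all of step 3 and horizontal distance between loose_cup and base_cup below 0.005 m and z of loose_cup in the frame of base_cup between 0.022 and 0.028 m and angle between each of base_cup, loose_cup's own z axis and vertical below 0.1 rad and horizontal distance between base_cup and tray_seat below 0.008 m and value of joint tray above 0.145 m and value of joint clutch below 0.785 rad and linear speed of loose_cup below 0.01 m/s); the robot touches nothing.
It fails at once if the clutch is driven on past an eighth of a turn of slip (value of joint clutch above 0.785 rad).
It fails at once if a cup is tipped by more than 0.5 rad (angle between any of loose_cup, base_cup's own z axis and vertical above 0.5 rad).
It fails at once if another thing on the counter is shifted by more than 30 mm (distance of any of mug_a, mug_b, saucer, sugar_jar, spoon, tea_tin, coaster from where it was at the start of the episode above 0.03 m).
It also fails if it takes over 72 s, if anything falls off the work surface, if the arm or the gripper's body presses on something with over 40 N, if the wrist force passes 120 N, or if a joint passes its speed limit or range.

## Working session

There is one attempt and no reset: what is moved stays moved. The work goes in short steps, Python scripts to look and compute and a tool call to move; the robot and the scene stay as the last step left them, time stands still between calls to the robot, and variables do not carry over. Pictures are saved under pics/ and viewed, about 8 in all and at most 12, crops included, and the job is handed in when it is done.

Besides the shell and the picture viewer there is one more tool, called after "Call:" as name([rows], argument=value, ...), one row to a line, values as JSON. send_rows: Moves the arm, as the interface text tells. Its arguments: {"type":"object","properties":{"series":{"type":"array"},"newtons":{"type":"number"}},"required":["series"]}

```bash
mkdir -p pics; cat > h.py <<'E'
import numpy as np, cv2
from cell import manip
def K(p):
    h,w=p["img"].shape[:2]; f=h/2/np.tan(np.radians(p["vfov"])/2)
    return np.array([[f,0,p["cx"]],[0,f,p["cy"]],[0,0,1.]])
def proj(p,X):
    T=np.linalg.inv(p["pose"]); X=np.atleast_2d(np.array(X,float))
    r,_=cv2.Rodrigues(T[:3,:3])
    return cv2.projectPoints(X,r,T[:3,3],K(p),np.array(p["dist"],float))[0][:,0]
def atz(p,uv,z):
    n=cv2.undistortPoints(np.array(uv,float).reshape(-1,1,2),K(p),np.array(p["dist"],float))[:,0]
    d=np.c_[n,np.ones(len(n))]@p["pose"][:3,:3].T; o=p["pose"][:3,3]
    return o+d*((z-o[2])/d[:,2])[:,None]
def save(p,name,crop=None,s=1):
    im=p["img"][:,:,::-1]
    if crop: l,t,w,h=crop; im=im[t:t+h,l:l+w]
    cv2.imwrite("pics/"+name,cv2.resize(im,None,fx=s,fy=s,interpolation=cv2.INTER_CUBIC))
E
python3 - <<'E'
from h import *
a=manip.camera("scene");b=manip.camera("top")
save(a,"s0.png",s=1.5);save(b,"t0.png",s=1.5)
print(manip.read_state())
for p in(a,b):
    print(p["pose"].round(2),p["vfov"])
    for n in["press","tray","loose_cup","pad","wing_a","spindle","mug_a","sugar_jar","tray_push"]:
        print(n,[(np.round(d["rect"]).tolist(),round(d["conf"],2)) for d in manip.find_in(n,p)])
E
```

```text
{'clock': 0.1, 'joints': array([-1.31157834e+00,  3.00396626e-01,  1.52151177e+00,  3.85643565e-05,
        1.32070997e+00, -6.66026938e-02]), 'qd': array([ 3.03537602e-04, -8.27017040e-05, -1.50779794e-03, -1.20950129e-03,
       -7.13685763e-04,  1.02411235e-03]), 'effort': array([ 6.73716640e-04, -5.32644188e+01, -3.53284085e+01,  7.09062209e-02,
        2.34991946e-02, -8.36227855e-05]), 'eef_pos': array([ 175.99442607, -520.84228147,  212.95650099]), 'eef_rot': array([-3.14057170e+00, -1.05536511e-04,  3.25811067e-01]), 'wrist_force': array([ 0.08199801, -0.60765858, -0.51175371]), 'moment': array([ 0.00576628, -0.00893647, -0.00104236]), 'finger_gap': 93.90244514226411}
[[ 9.0000e-02  7.8000e-01 -6.2000e-01  1.3806e+03]
 [ 1.0000e+00 -6.0000e-02  7.0000e-02 -9.8780e+01]
 [ 2.0000e-02 -6.2000e-01 -7.8000e-01  1.2155e+03]
 [ 0.0000e+00  0.0000e+00  0.0000e+00  1.0000e+00]] 50.96596782403093
press [([184.0, 189.0, 100.0, 64.0], 0.79)]
tray [([194.0, 208.0, 42.0, 25.0], 0.9), ([350.0, 158.0, 30.0, 30.0], 0.22)]
loose_cup [([374.0, 224.0, 19.0, 24.0], 0.57), ([332.0, 185.0, 12.0, 23
[... 572 characters left out ...]
0000e-02 -9.00000e-02 -1.00000e+00  1.43206e+03]
 [ 0.00000e+00  0.00000e+00  0.00000e+00  1.00000e+00]] 50.21053036544779
press [([219.0, 129.0, 99.0, 75.0], 0.8)]
tray []
loose_cup [([149.0, 184.0, 20.0, 22.0], 0.85), ([117.0, 129.0, 20.0, 21.0], 0.62)]
pad [([244.0, 159.0, 5.0, 10.0], 0.63), ([277.0, 158.0, 16.0, 19.0], 0.35), ([102.0, 210.0, 35.0, 24.0], 0.26)]
wing_a [([230.0, 140.0, 20.0, 31.0], 0.71)]
spindle [([228.0, 136.0, 24.0, 38.0], 0.72), ([230.0, 151.0, 23.0, 20.0], 0.48)]
mug_a [([100.0, 212.0, 36.0, 22.0], 0.96), ([148.0, 126.0, 31.0, 36.0], 0.66)]
sugar_jar [([99.0, 173.0, 31.0, 24.0], 0.64)]
tray_push [([269.0, 158.0, 43.0, 30.0], 0.68), ([321.0, 215.0, 37.0, 47.0], 0.52)]
```

View pics/s0.png

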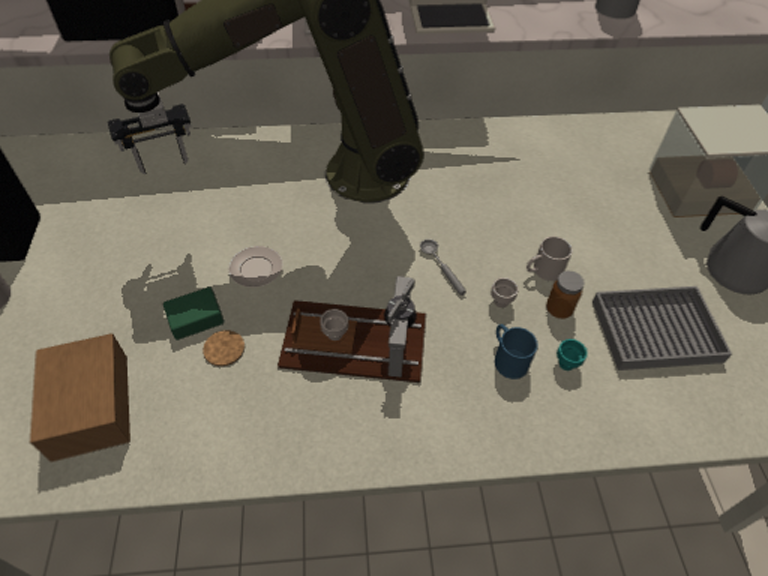

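View pics/t0.png

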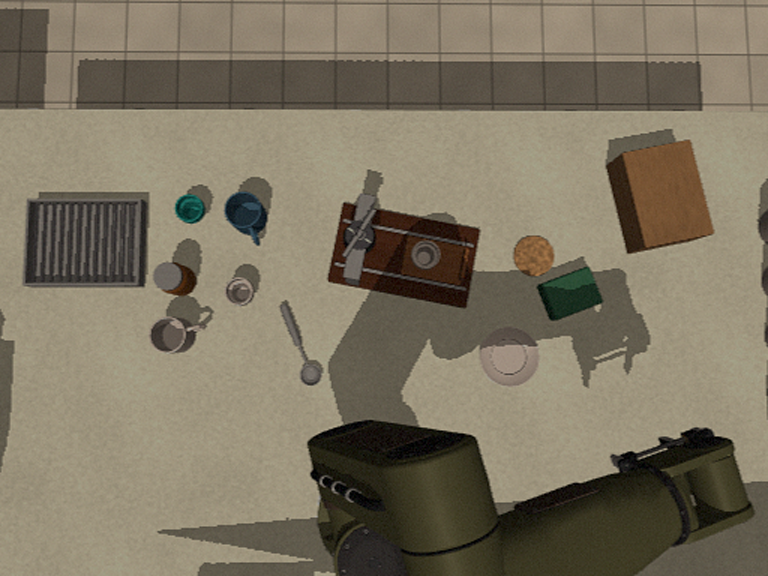

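The scene shows the white loose cup at scene (336,195) / top (160,194). Possible confusions are the turquoise cup (top 126,139), the white mug with a handle (top 116,223), and the base cup on the tray (top 283,169). I choose the white handleless cup at top (160,194).

```bash
python3 - <<'E'
from h import *
a=manip.camera("scene");b=manip.camera("top")
c1=cv2.resize(b["img"][125:210,210:330,::-1],None,fx=6,fy=6,interpolation=cv2.INTER_CUBIC)[:, :720]
cv2.imwrite("pics/t1.png",c1)
x=np.hstack([cv2.resize(b["img"][179:211,144:176,::-1],(300,300)),cv2.resize(a["img"][180:212,320:352,::-1],(300,300))]);cv2.imwrite("pics/c1.png",x)
for p in(a,b):
  for n in["loose_cup","base_cup"]:
    for d in manip.silhouettes(n,p):
      r=d["rect"];(cx,cy),R=cv2.minEnclosingCircle(np.argwhere(d["pixels"])[:,::-1].astype(np.float32))
      m=np.argwhere(d["pixels"]).mean(0)[::-1]
      print(n,round(d["conf"],2),r,m.round(1),atz(p,m,40).round(1),atz(p,m,60).round(1))
print(b["dist"],b["cx"],b["cy"])
E
```

```text
loose_cup 0.89 [370.6, 224.6, 21.3, 23.2] [380.7 236. ] [[693.6 417.4  40. ]] [[705.3 408.6  60. ]]
loose_cup 0.72 [330.2, 185.3, 15.4, 21.3] [335.8 194.3] [[504.5 301.1  40. ]] [[519.4 294.3  60. ]]
base_cup 0.74 [218.6, 206.6, 12.6, 18.9] [222.8 215.6] [[ 569.3 -118.5   40. ]] [[ 583.1 -118.2   60. ]]
loose_cup 0.76 [150.2, 182.7, 18.5, 23.9] [159.2 194.2] [[502.  300.7  40. ]] [[500.3 296.5  60. ]]
loose_cup 0.7 [231.3, 142.3, 18.0, 30.2] [239.2 156. ] [[633.8  28.8  40. ]] [[630.2  28.5  60. ]]
loose_cup 0.6 [117.2, 131.2, 18.2, 17.6] [126.3 139.6] [[690.6 416.5  40. ]] [[686.2 410.7  60. ]]
base_cup 0.55 [276.4, 158.7, 18.9, 19.8] [283.9 169.5] [[ 586.6 -124.6   40. ]] [[ 583.7 -122.7   60. ]]
[-0.00074521  0.          0.          0.          0.        ] 251.0876823035984 191.45235188639677
```

View pics/t1.png

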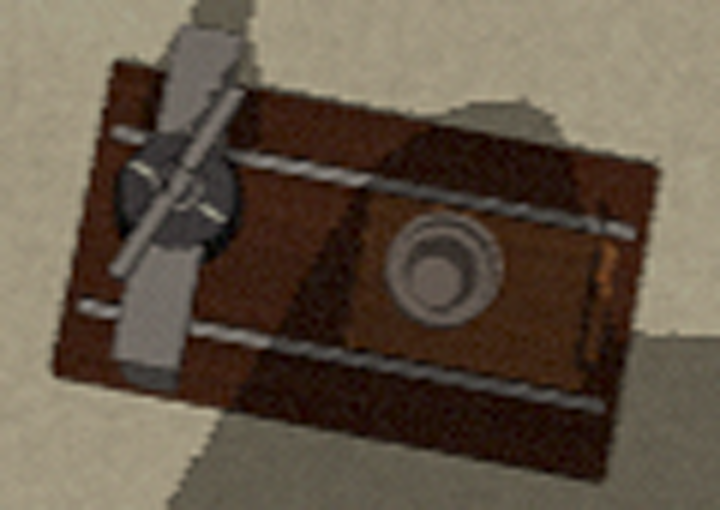

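View pics/c1.png

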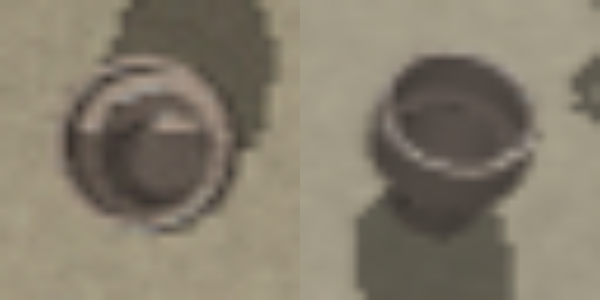

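t1 shows the press board corners and the base cup rim at about full-image (284.2,170). The wing bar tilts about 25° clockwise from the press x axis, so spindle ≈0.43. c1 confirms a white handleless cup, with rim centre at top (160.0,194.7) and scene (337.1,192.1).

```bash
python3 - <<'E'
from h import *
from scipy.optimize import least_squares
a=manip.camera("scene");b=manip.camera("top")
C=np.array([[118,62],[657,160],[605,480],[52,377]])/6.+[210,125]-.4
W=atz(b,C,12);print(W.round(1),np.linalg.norm(np.diff(W[[0,1,2,3,0]],axis=0),axis=1).round(1))
L=np.array([[95,60],[95,-270],[-95,-270],[-95,60]])
def T(q,l):
    c,s=np.cos(q[2]),np.sin(q[2]);return np.c_[q[0]+c*l[:,0]-s*l[:,1],q[1]+s*l[:,0]+c*l[:,1]]
r=least_squares(lambda q:(T(q,L)-W[:,:2]).ravel(),[640,28,-.17]);q=r.x
print("press",q[:2].round(1),np.degrees(q[2]).round(2),r.fun.round(1))
print("axis proj top z192",proj(b,[*q[:2],192]),"seat",T(q,np.array([[0,-150.]])),"push",T(q,np.array([[0,-245.]])))
e=np.array([[240,90],[117,273]])/6.+[210,125]-.4;w=atz(b,e,192);print("wing",w.round(1),w.mean(0).round(1),np.degrees(np.arctan2(*(w[0]-w[1])[1::-1])).round(1),np.linalg.norm(w[0]-w[1]))
print("basecup",atz(b,np.array([445,270])/6+[209.6,124.6],80.5))
print("loose",atz(b,[160-.2,194.7-.2],60),atz(a,[336.9,191.9],60))
for n,p in(("t",b),("s",a)):print(n,proj(p,[manip.read_state()["eef_pos"]]))
E
```

```text
[[ 713.8   64.2   12. ]
 [ 655.7 -252.2   12. ]
 [ 467.6 -218.6   12. ]
 [ 528.   102.    12. ]] [321.7 191.1 326.2 189.7]
press [610.6  27. ] -10.6 [ 1.2  4.4 -1.4 -3.6 -0.1 -2.3  0.3  1.5]
axis proj top z192 [[239.18392674 154.56554577]] seat [[ 583.01062222 -120.40026367]] push [[ 565.52961863 -213.77806893]]
wing [[657.2  -5.  192. ]
 [562.6  57.8 192. ]] [609.9  26.4 192. ] -33.6 113.58486326264858
basecup [[ 580.48888833 -120.19797752   80.5       ]]
loose [[499.39788186 294.34564742  60.        ]] [[508.87209901 300.64483307  60.        ]]
t [[425.77870981 299.44824206]]
s [[108.75630285 108.78745795]]
```

Call:
send_rows([
  [[1,285,-335,0,-30],[1,285,-335,0,-30],[1,285,-335,0,-30],[1,285,-335,0,-30],[1,285,-335,0,-30],[1,285,-335,0,-30],[1,285,-335,0,-30],[1,285,-335,0,-30],[1,285,-335,0,-30],[1,285,-335,0,-30]],
])

```text
clock: 2.4
eef_pos: [339.8, -109.1, 213.7]
eef_rot: [3.141, -0.001, 0.855]
wrist_force: [-0.6, 0.2, -0.6]
finger_gap: 93.9
```

Call:
send_rows([
  [[1,415,-148,73,-31],[1,415,-148,73,-31],[1,415,-148,73,-31],[1,415,-148,73,-31],[1,415,-148,73,-31],[1,415,-148,73,-31],[1,415,-148,73,-31],[1,415,-148,73,-31],[1,415,-148,73,-31],[1,415,-148,73,-31]],
])

```text
clock: 3.4
eef_pos: [502.4, 299.7, 138.0]
eef_rot: [-3.139, 0.001, 1.393]
wrist_force: [-0.4, -0.2, -0.1]
finger_gap: 93.8
```

```bash
python3 - <<'E'
from h import *
a=manip.camera("scene");b=manip.camera("top")
x=np.hstack([cv2.resize(p["img"][t:t+80,l:l+80,::-1],(400,400),interpolation=cv2.INTER_CUBIC) for p,l,t in((b,120,155),(a,297,150))]);cv2.imwrite("pics/c2.png",x)
s=manip.read_state();print(s["eef_pos"],s["eef_rot"],s["joints"])
for p in(b,a):print(proj(p,[s["eef_pos"],[502,297,60],[502,297,0]]))
E
```

```text
[501.84945489 296.51803783 139.54108472] [-3.14040757e+00  1.09232122e-03  1.39109577e+00] [ 4.70902657e-01  4.41058521e-01  1.50639192e+00 -1.62725191e-04
  1.19574679e+00  6.50663596e-01]
[[153.95616855 191.58199183]
 [159.01857264 193.7266891 ]
 [162.57064953 195.21980334]]
[[339.38288149 176.47227474]
 [335.52446137 190.47836721]
 [332.72137023 200.26663372]]
```

View pics/c2.png

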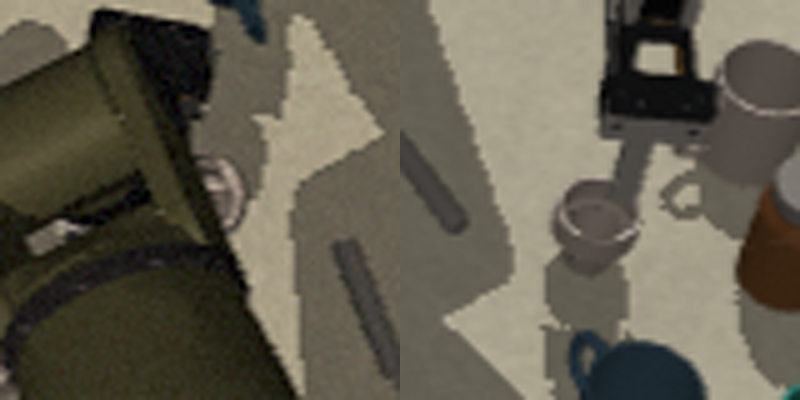

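c2 shows the cup in the scene view with its rim centre at (336.4,191.6). The gripper is above it, and one finger is visible at about (343,183).

```bash
python3 - <<'E'
from h import *
a=manip.camera("scene")
s=manip.read_state();e=s["eef_pos"];y=s["eef_rot"][2];j=np.array([np.sin(y),-np.cos(y),0])
P=[e+k*j+[0,0,z] for k in(53,-53) for z in(-8,70)]
print(((proj(a,P)-[297,150])*5+[400,0]).round(),j)
print(atz(a,[336.4-.1,191.6-.1],60))
E
```

```text
[[612. 198.]
 [634. 125.]
 [607.  83.]
 [627.   8.]] [ 0.9837204  -0.17970579  0.        ]
[[506.88623561 298.84056106  60.        ]]
```

Call:
send_rows([
  [[1,-1,2,40,0],[1,-1,2,75,0],[1,-1,2,92,0],[1,-1,2,92,0],[0.5,-1,2,92,0],[0.5,-1,2,92,0],[0.5,-1,2,92,0],[0.5,-1,2,92,0],[0.5,-1,2,92,0],[0.5,-1,2,92,0]],
], newtons=15)

```text
clock: 4.55
eef_pos: [504.0, 295.7, 49.2]
eef_rot: [3.14, -0.001, 1.39]
wrist_force: [0.2, -0.7, 6.4]
finger_gap: 64.1
```

```bash
python3 - <<'E'
from h import *
s=manip.read_state();print(s)
E
```

```text
{'clock': 4.55, 'joints': array([ 4.67978677e-01,  5.54983858e-01,  1.56884019e+00, -1.32545324e-04,
        1.01641882e+00,  6.48345866e-01]), 'qd': array([6.32522223e-04, 1.59112969e-04, 2.69355994e-05, 1.33992790e-03,
       2.42026863e-03, 8.40946220e-05]), 'effort': array([ 5.35590816e-01, -5.82860935e+01, -2.80046564e+01,  2.36457903e-01,
       -2.34630229e-01,  2.01437529e-02]), 'eef_pos': array([503.98971862, 295.70538745,  49.23669943]), 'eef_rot': array([ 3.14044865e+00, -7.25192364e-04,  1.39049925e+00]), 'wrist_force': array([ 0.18901415, -0.65745227,  6.43072371]), 'moment': array([-0.18873023, -0.0471099 ,  0.04032984]), 'finger_gap': 64.10236432201732}
```

Call:
send_rows([
  [[0.5,0,0,-20,0],[0.5,0,0,-60,0],[0.5,0,0,-110,0],[0.5,0,0,-160,0],[0.5,0,0,-200,0],[0.5,0,0,-220,0],[0.5,0,0,-220,0]],
])

```text
clock: 5.25
eef_pos: [504.1, 295.9, 271.2]
eef_rot: [3.138, -0.003, 1.391]
wrist_force: [0.3, -0.2, -2.0]
finger_gap: 64.3
```

```bash
python3 - <<'E'
from h import *
s=manip.read_state();print(s["wrist_force"],s["finger_gap"],s["eef_pos"],s["eef_rot"],s["moment"])
E
```

```text
[ 0.27291929 -0.22972653 -2.04702896] 64.27845196718569 [504.0848684  295.93390088 271.21270873] [ 3.13793586e+00 -2.88330470e-03  1.39059688e+00] [-0.04667666 -0.09678118 -0.01681778]
```

Call:
send_rows([
  [[0.5,-25,10,0,0],[0.5,-65,25,0,0],[0.5,-110,42,0,0],[0.5,-155,59,0,0],[0.5,-200,77,0,0],[0.5,-245,94,0,0],[0.5,-290,111,0,0],[0.5,-335,128,0,0],[0.5,-375,144,0,0],[0.5,-395,151,0,0]],
])

```text
clock: 6.25
eef_pos: [580.8, -123.3, 265.7]
eef_rot: [-3.138, 0.0, 1.388]
wrist_force: [0.3, 0.5, -1.7]
finger_gap: 64.5
```

Call:
send_rows([
  [[0.5,0,0,40,0],[0.5,0,0,80,0],[0.5,0,0,105,0],[0.5,0,0,105,0],[0.5,0,0,105,0]],
])

```text
clock: 6.75
eef_pos: [581.1, -120.0, 163.1]
eef_rot: [-3.14, -0.0, 1.39]
wrist_force: [-1.0, -0.7, -0.7]
finger_gap: 64.3
```

```bash
python3 - <<'E'
from h import *
a=manip.camera("scene");b=manip.camera("top")
x=np.hstack([cv2.resize(p["img"][t:t+70,l:l+70,::-1],(400,400),interpolation=cv2.INTER_CUBIC) for p,l,t in((b,250,130),(a,187,170))]);cv2.imwrite("pics/c3.png",x)
s=manip.read_state();e=s["eef_pos"];print(e,s["eef_rot"])
print((proj(a,[e+[0,0,12],[582,-120,80.5]])).round(1))
for n in("loose_cup","base_cup"):
  for p in(a,b):print(n,[(d["rect"],round(d["conf"],2)) for d in manip.find_in(n,p)])
E
```

```text
[ 581.80093948 -120.19038809  164.77713148] [3.13965071e+00 1.54947912e-04 1.39056482e+00]
[[220.6 194.9]
 [222.  212. ]]
loose_cup [([370.6, 224.2, 22.0, 23.0], 0.63), ([217.6, 190.0, 16.7, 20.3], 0.45), ([182.5, 186.2, 101.5, 64.2], 0.18)]
loose_cup [([115.5, 128.9, 21.7, 21.2], 0.82)]
base_cup [([214.9, 209.3, 15.1, 16.8], 0.6)]
base_cup []
```

View pics/c3.png

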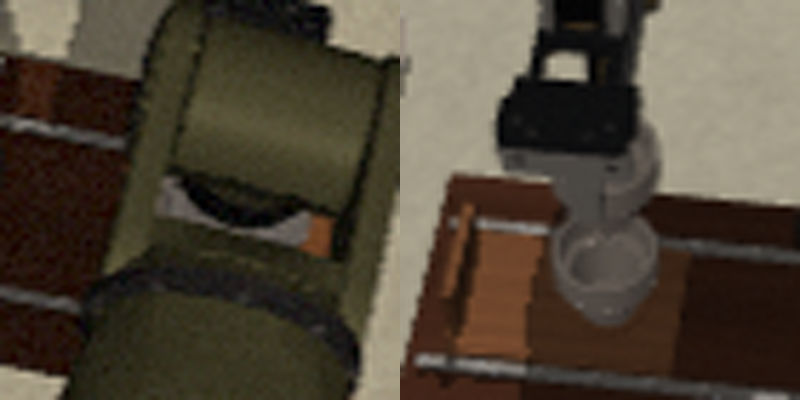

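Call:
send_rows([
  [[0.5,0,1,15,0],[0.5,0,1,30,0],[0.5,0,1,40,0],[0.5,0,1,50,0],[0.5,0,1,55,0],[0.5,0,1,55,0],[0.5,0,1,55,0],[0.5,0,1,55,0]],
])

```text
clock: 7.85
eef_pos: [582.5, -120.4, 109.0]
eef_rot: [3.141, 0.0, 1.39]
wrist_force: [-0.1, 0.5, -1.9]
finger_gap: 64.3
```

Call:
send_rows([
  [[0.5,0,0,3,0],[0.5,0,0,6,0],[0.5,0,0,8,0],[0.5,0,0,8,0],[0.5,0,0,8,0]],
])

```text
clock: 8.35
eef_pos: [582.2, -120.3, 100.3]
eef_rot: [-3.141, 0.0, 1.39]
wrist_force: [0.4, 0.1, -2.6]
finger_gap: 64.3
```

No contact forces so far; going down the last ~6 mm.

Call:
send_rows([
  [[0.5,0,0,2,0],[0.5,0,0,4,0],[0.5,0,0,5,0],[0.5,0,0,5,0],[0.5,0,0,5,0]],
])

```text
clock: 8.85
eef_pos: [582.6, -120.5, 95.8]
eef_rot: [3.14, 0.0, 1.39]
wrist_force: [2.4, -2.2, 2.8]
finger_gap: 64.1
```

Call:
send_rows([
  [[0.5,0,0,1,0],[0.5,0,0,2,0],[0.5,0,0,2,0],[0.5,0,0,2,0]],
])

```text
clock: 9.25
eef_pos: [583.4, -120.6, 94.8]
eef_rot: [3.138, 0.0, 1.39]
wrist_force: [4.9, -2.6, 8.2]
finger_gap: 64.7
```

Call:
send_rows([
  [[0.72,0,0,0,0],[0.8,0,0,0,0],[1,0,0,0,0],[1,0,0,0,0],[1,0,0,0,0]],
])

```text
clock: 9.75
eef_pos: [582.0, -120.2, 93.2]
eef_rot: [-3.141, -0.0, 1.39]
wrist_force: [1.0, -0.3, -0.2]
finger_gap: 93.6
```

Call:
send_rows([
  [[1,0,0,-30,0],[1,0,0,-70,0],[1,0,0,-110,0],[1,0,0,-140,0],[1,-50,0,-140,0],[1,-100,0,-140,0],[1,-150,0,-140,0],[1,-200,0,-140,0]],
])

```text
clock: 10.55
eef_pos: [545.6, -318.8, 233.5]
eef_rot: [-3.141, -0.0, 1.391]
wrist_force: [0.5, 0.1, -0.0]
finger_gap: 93.8
```

```bash
python3 - <<'E'
from h import *
a=manip.camera("scene");b=manip.camera("top")
x=np.hstack([cv2.resize(p["img"][t:t+70,l:l+70,::-1],(400,400),interpolation=cv2.INTER_CUBIC) for p,l,t in((b,250,130),(a,187,170))]);cv2.imwrite("pics/c4.png",x)
s=manip.read_state();print(s["eef_pos"],s["eef_rot"],s["joints"])
for p in(b,a):print(proj(p,[[582,-120,80.5],[582,-120,105.5]]).round(1))
E
```

```text
[ 544.41106161 -322.03781971  232.68795498] [-3.14053468e+00  3.59789805e-04  1.38521101e+00] [-5.91755539e-01  4.75757287e-01  1.23509112e+00 -7.55829973e-04
  1.43157404e+00 -4.06064833e-01]
[[283.7 169.2]
 [284.4 168. ]]
[[222.  212. ]
 [221.7 207.7]]
```

View pics/c4.png

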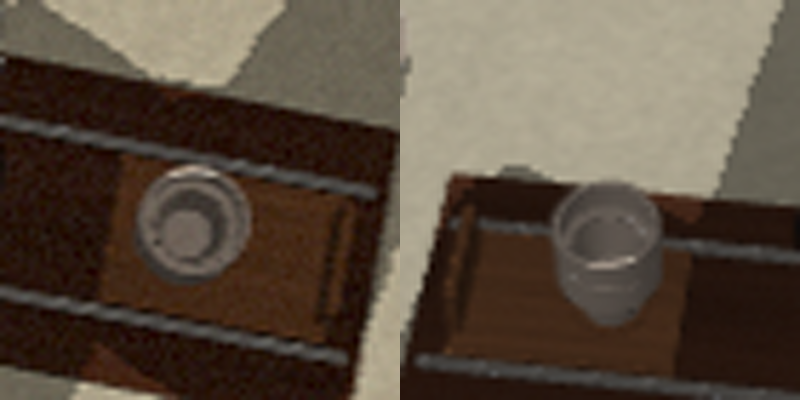

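c4 shows the loose cup nested and upright in the base cup; its rim centre is at top (283.8,169.0), and the stack sits on the tray. Next I push the tray.

Call:
send_rows([
  [[0,40,0,0,0],[0,70,0,0,0],[0,70,0,0,0],[0,70,0,45,0],[0,70,0,90,0],[0,70,0,135,0],[0,70,0,170,0],[0,70,0,188,0],[0,70,0,188,0],[0,70,0,188,0]],
])

```text
clock: 11.65
eef_pos: [559.2, -248.6, 46.2]
eef_rot: [3.141, 0.0, 1.39]
wrist_force: [1.1, -0.4, 0.8]
finger_gap: 17.5
```

Call:
send_rows([
  [[0,5,0,0,0],[0,10,0,0,0],[0,15,0,0,0],[0,20,0,0,0],[0,25,0,0,0],[0,30,0,0,0],[0,35,0,0,0],[0,40,0,0,0]],
])

```text
clock: 12.45
eef_pos: [566.3, -208.7, 45.6]
eef_rot: [3.141, 0.0, 1.39]
wrist_force: [1.1, -1.8, 0.6]
finger_gap: 0.8
```

Call:
send_rows([
  [[0,7,0,0,0],[0,16,0,0,0],[0,26,0,0,0],[0,36,0,0,0],[0,46,0,0,0],[0,56,0,0,0],[0,66,0,0,0],[0,76,0,0,0],[0,86,0,0,0],[0,94,0,0,0]],
])

```text
clock: 13.45
eef_pos: [583.0, -115.4, 45.4]
eef_rot: [-3.141, -0.0, 1.391]
wrist_force: [1.4, -3.0, -0.0]
finger_gap: 0.5
```

Call:
send_rows([
  [[0,6,0,0,0],[0,12,0,0,0],[0,17,0,0,0],[0,22,0,0,0],[0,27,0,0,0],[0,31,0,0,0],[0,34,0,0,0],[0,37,0,0,0]],
])

```text
clock: 14.25
eef_pos: [589.6, -79.8, 45.4]
eef_rot: [-3.142, -0.0, 1.39]
wrist_force: [1.3, -2.0, -0.6]
finger_gap: 0.5
```

Call:
send_rows([
  [[0,2,0,0,0],[0,4,0,0,0],[0,6,0,0,0],[0,6,0,0,0]],
])

```text
clock: 14.65
eef_pos: [590.6, -74.2, 45.4]
eef_rot: [-3.142, 0.0, 1.39]
wrist_force: [2.1, -3.1, -0.3]
finger_gap: 0.4
```

Call:
send_rows([
  [[0,2,0,0,0],[0,4,0,0,0],[0,4,0,0,0]],
])

```text
clock: 14.95
eef_pos: [590.7, -73.8, 45.5]
eef_rot: [-3.141, 0.005, 1.389]
wrist_force: [-5.8, -28.3, 0.6]
finger_gap: 0.7
```

Call:
send_rows([
  [[0,-20,0,0,0],[0,-50,0,0,0],[0,-50,0,-50,-8],[0.5,-50,0,-100,-16],[0.5,-50,0,-150,-24],[0.5,-50,0,-205,-32],[0.5,-50,0,-205,-40],[0.5,-50,0,-205,-48],[0.5,-50,0,-205,-56],[0.5,-50,0,-205,-64]],
])

```text
clock: 15.95
eef_pos: [582.2, -118.9, 250.4]
eef_rot: [3.141, -0.001, 2.514]
wrist_force: [0.0, -0.5, -0.3]
finger_gap: 46.6
```

Call:
send_rows([
  [[0.5,0,0,0,-3],[0.5,0,0,0,-3],[0.5,0,0,0,-3]],
])

```text
clock: 16.25
eef_pos: [582.3, -119.1, 250.4]
eef_rot: [3.141, -0.0, 2.558]
wrist_force: [-0.1, -0.2, -0.1]
finger_gap: 47.1
```

```bash
python3 - <<'E'
from h import *
s=manip.read_state();e=s["eef_pos"];y=s["eef_rot"][2];print(e,np.degrees(y),s["joints"],s["moment"])
d=np.array([610.3,26.7])-e[:2]
print("tool dx,dy",d@[np.cos(y),np.sin(y)],d@[np.sin(y),-np.cos(y)])
a=manip.camera("scene");b=manip.camera("top")
x=np.hstack([cv2.resize(p["img"][t:t+70,l:l+70,::-1],(400,400),interpolation=cv2.INTER_CUBIC) for p,l,t in((b,205,125),(a,225,170))]);cv2.imwrite("pics/c5.png",x)
E
```

```text
[ 582.34306574 -119.05287305  250.3903304 ] 146.56855892538795 [-2.63411560e-01  3.76267910e-01  1.33396454e+00  3.14141947e-04
  1.43170473e+00 -1.25076273e+00] [-0.00688295 -0.13080929  0.00530893]
tool dx,dy 56.96957190301318 137.03998706207628
```

View pics/c5.png

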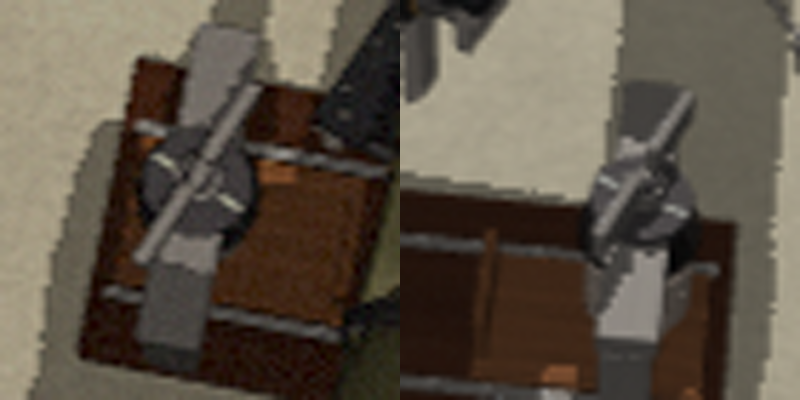

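c5 shows the tray home under the beam. The wing bar runs through top (240,156) at 34° from vertical, the white marks are still square to it, and the gripper is off to the side.

Call:
send_rows([
  [[0.5,15,35,0,0],[0.5,30,72,0,0],[0.5,45,110,0,0],[0.5,57,137,0,0],[0.5,57,137,0,0],[0.5,57,137,0,0],[0.5,57,137,30,0],[0.5,57,137,60,0],[0.5,57,137,71,0],[0.5,57,137,71,0]],
])

```text
clock: 17.35
eef_pos: [609.6, 25.5, 178.4]
eef_rot: [-3.14, -0.002, 2.558]
wrist_force: [-0.3, -0.4, 0.5]
finger_gap: 46.8
```

Call:
send_rows([
  [[0.05,0,0,0,0],[0.05,0,0,0,0],[0.05,0,0,0,0],[0.05,0,0,0,0],[0.05,0,0,0,0],[0.05,0,0,0,0]],
], newtons=20)

```text
clock: 17.95
eef_pos: [611.5, 28.6, 180.1]
eef_rot: [3.136, 0.002, 2.561]
wrist_force: [11.5, 13.4, -3.3]
finger_gap: 8.8
```

```bash
python3 - <<'E'
from h import *
s=manip.read_state();print(s)
E
```

```text
{'clock': 17.95, 'joints': array([-0.01466869,  0.46235074,  1.37698728,  0.00381228,  1.29763606,
       -1.00574711]), 'qd': array([ 0.0011938 ,  0.00389654, -0.00168101, -0.00617728,  0.00376361,
       -0.00110073]), 'effort': array([ -8.00629467, -62.82846451, -31.05690122,  -3.26417349,
         3.00804488,   0.0781142 ]), 'eef_pos': array([611.52379937,  28.5972595 , 180.06395648]), 'eef_rot': array([3.13601628e+00, 1.93091535e-03, 2.56084938e+00]), 'wrist_force': array([11.49927673, 13.40115828, -3.28423136]), 'moment': array([ 2.78039989, -2.34885528,  0.12286802]), 'finger_gap': 8.762907399717744}
```

Call:
send_rows([
  [[0.05,0,2,0,0],[0.05,0,3.5,0,0],[0.05,0,3.5,0,0],[0.05,0,3.5,0,0]],
], newtons=30)

```text
clock: 18.35
eef_pos: [611.9, 29.1, 180.0]
eef_rot: [-3.141, 0.0, 2.56]
wrist_force: [-2.0, -1.8, 5.2]
finger_gap: 8.8
```

Call:
send_rows([
  [[0.05,0,0,0,5],[0.05,0,0,0,10],[0.05,0,0,0,15],[0.05,0,0,0,20],[0.05,0,0,0,20]],
])

```text
clock: 18.85
eef_pos: [612.3, 29.5, 180.0]
eef_rot: [3.14, 0.001, 2.209]
wrist_force: [2.1, 2.2, 4.5]
finger_gap: 8.4
```

```bash
cat > r.py <<'E'
from h import *
s=manip.read_state();y=s["eef_rot"][2];f=s["wrist_force"]
print(s["clock"],s["eef_pos"].round(1),"yaw",np.degrees(y).round(2),"f",f.round(1),"f tool xy",(f[0]*np.cos(y)+f[1]*np.sin(y)).round(1),(f[0]*np.sin(y)-f[1]*np.cos(y)).round(1),"mom",s["moment"].round(3),s["finger_gap"].round(1),"q6",s["joints"][5].round(3),"eff6",s["effort"][5].round(3))
E
python3 r.py
```

```text
Traceback (most recent call last):
  File "r.py", line 3, in <module>
    print(s["clock"],s["eef_pos"].round(1),"yaw",np.degrees(y).round(2),"f",f.round(1),"f tool xy",(f[0]*np.cos(y)+f[1]*np.sin(y)).round(1),(f[0]*np.sin(y)-f[1]*np.cos(y)).round(1),"mom",s["moment"].round(3),s["finger_gap"].round(1),"q6",s["joints"][5].round(3),"eff6",s["effort"][5].round(3))
                                                                                                                                                                                                                ^^^^^^^^^^^^^^^^^^^^^
AttributeError: 'float' object has no attribute 'round'
```

Call:
send_rows([
  [[0.05,0,0,0,7],[0.05,0,0,0,14],[0.05,0,0,0,21],[0.05,0,0,0,28],[0.05,0,0,0,35],[0.05,0,0,0,40],[0.05,0,0,0,40]],
])

```text
clock: 19.55
eef_pos: [613.5, 29.9, 180.1]
eef_rot: [3.137, -0.001, 1.513]
wrist_force: [12.0, 3.4, -0.3]
finger_gap: 8.6
```

```bash
sed -i 's/s\["finger_gap"\].round(1)/round(s["finger_gap"],1)/' r.py; python3 r.py
```

```text
19.55 [613.5  29.9 180.1] yaw 86.66 f [12.   3.4 -0.3] f tool xy 4.1 11.8 mom [ 0.823 -2.384  0.019] 8.6 q6 0.047 eff6 1.51
```

Call:
send_rows([
  [[0.05,0,0,0,7],[0.05,0,0,0,14],[0.05,0,0,0,21],[0.05,0,0,0,28],[0.05,0,0,0,32],[0.05,0,0,0,32],[0.05,0,0,0,32]],
])

```text
clock: 20.25
eef_pos: [614.3, 29.5, 180.1]
eef_rot: [3.136, -0.004, 0.957]
wrist_force: [18.4, 2.6, -3.4]
finger_gap: 8.6
```

```bash
python3 r.py
```

```text
20.25 [614.3  29.5 180.1] yaw 54.82 f [18.4  2.6 -3.4] f tool xy 12.7 13.5 mom [ 0.448 -3.781  0.   ] 8.6 q6 0.602 eff6 0.105
```

Call:
send_rows([
  [[0.05,1.5,1.5,0,0],[0.05,2.5,3,0,0],[0.05,2.5,3,0,0]],
])

```text
clock: 20.55
eef_pos: [615.1, 29.7, 179.9]
eef_rot: [-3.14, 0.001, 0.957]
wrist_force: [-8.1, -0.5, 9.8]
finger_gap: 8.4
```

Call:
send_rows([
  [[0.05,0,0,0,2],[0.05,0,0,0,4],[0.05,0,0,0,6]],
])

```text
clock: 20.85
eef_pos: [615.3, 29.6, 180.0]
eef_rot: [-3.141, 0.001, 0.851]
wrist_force: [-5.7, -0.6, 7.9]
finger_gap: 8.8
```

```bash
python3 r.py
```

```text
20.85 [615.3  29.6 180. ] yaw 48.74 f [-5.7 -0.6  7.9] f tool xy -4.2 -3.9 mom [-0.032  1.205  0.131] 8.8 q6 0.709 eff6 -0.641
```

Call:
send_rows([
  [[0.05,0,0,0,2],[0.05,0,0,0,4],[0.05,0,0,0,6]],
])

```text
clock: 21.15
eef_pos: [615.4, 29.4, 180.0]
eef_rot: [-3.141, 0.001, 0.746]
wrist_force: [-4.3, -2.0, 8.1]
finger_gap: 8.6
```

```bash
python3 r.py
```

```text
21.15 [615.4  29.4 180. ] yaw 42.73 f [-4.3 -2.   8.1] f tool xy -4.5 -1.5 mom [-0.175  0.964  0.096] 8.6 q6 0.814 eff6 -0.634
```

Call:
send_rows([
  [[0.05,0,0,0,2],[0.05,0,0,0,4],[0.05,0,0,0,4]],
])

```text
clock: 21.45
eef_pos: [615.5, 29.4, 180.0]
eef_rot: [-3.141, 0.001, 0.676]
wrist_force: [-4.4, -1.6, 7.0]
finger_gap: 8.5
```

```bash
python3 r.py
```

```text
21.45 [615.5  29.4 180. ] yaw 38.74 f [-4.4 -1.6  7. ] f tool xy -4.5 -1.5 mom [-0.257  0.88   0.075] 8.5 q6 0.883 eff6 0.675
```

Call:
send_rows([
  [[0.05,0,0,0,2],[0.05,0,0,0,4],[0.05,0,0,0,4]],
])

```text
clock: 21.75
eef_pos: [615.6, 29.2, 180.0]
eef_rot: [3.141, 0.001, 0.606]
wrist_force: [-2.5, -1.8, 7.3]
finger_gap: 8.4
```

```bash
python3 r.py
```

```text
21.75 [615.6  29.2 180. ] yaw 34.75 f [-2.5 -1.8  7.3] f tool xy -3.1 0.1 mom [-0.366  0.775  0.154] 8.4 q6 0.953 eff6 0.761
```

Call:
send_rows([
  [[0.05,0,0,0,2],[0.05,0,0,0,4],[0.05,0,0,0,4]],
])

```text
clock: 22.05
eef_pos: [615.6, 29.1, 180.0]
eef_rot: [3.141, 0.001, 0.537]
wrist_force: [-3.7, -3.2, 6.6]
finger_gap: 8.5
```

```bash
python3 r.py
```

```text
22.05 [615.6  29.1 180. ] yaw 30.74 f [-3.7 -3.2  6.6] f tool xy -4.8 0.9 mom [-0.529  0.638  0.219] 8.5 q6 1.023 eff6 0.764
```

Call:
send_rows([
  [[0.05,0,0,0,2],[0.05,0,0,0,4],[0.05,0,0,0,4]],
])

```text
clock: 22.35
eef_pos: [615.7, 29.0, 180.0]
eef_rot: [3.141, 0.001, 0.467]
wrist_force: [-2.4, -3.5, 6.4]
finger_gap: 8.8
```

```bash
python3 r.py
```

```text
22.35 [615.7  29.  180. ] yaw 26.74 f [-2.4 -3.5  6.4] f tool xy -3.7 2.0 mom [-0.634  0.558  0.177] 8.8 q6 1.093 eff6 0.768
```

Call:
send_rows([
  [[0.05,0,0,0,2],[0.05,0,0,0,4],[0.05,0,0,0,4]],
])

```text
clock: 22.65
eef_pos: [615.8, 28.9, 180.0]
eef_rot: [3.141, 0.001, 0.397]
wrist_force: [-2.4, -3.5, 5.9]
finger_gap: 8.7
```

```bash
python3 r.py
```

```text
22.65 [615.8  28.9 180. ] yaw 22.73 f [-2.4 -3.5  5.9] f tool xy -3.6 2.3 mom [-0.745  0.457  0.199] 8.7 q6 1.162 eff6 0.771
```

Call:
send_rows([
  [[0.05,0,0,0,2],[0.05,0,0,0,4],[0.05,0,0,0,4]],
])

```text
clock: 22.95
eef_pos: [615.8, 28.8, 180.0]
eef_rot: [3.14, 0.001, 0.327]
wrist_force: [-1.9, -5.1, 6.3]
finger_gap: 8.8
```

```bash
python3 r.py
```

```text
22.95 [615.8  28.8 180. ] yaw 18.73 f [-1.9 -5.1  6.3] f tool xy -3.5 4.2 mom [-0.876  0.407  0.215] 8.8 q6 1.232 eff6 0.774
```

Call:
send_rows([
  [[0.5,0,0,0,0],[0.5,0,0,0,0],[0.5,0,0,0,0],[0.5,0,0,0,0],[0.5,0,0,-30,0],[0.5,0,0,-70,0],[0.5,0,0,-70,0]],
])

```text
clock: 23.65
eef_pos: [617.2, 29.7, 254.6]
eef_rot: [3.139, -0.007, 0.326]
wrist_force: [-0.2, 0.4, 0.3]
finger_gap: 46.9
```

Call:
send_rows([
  [[0.5,-40,20,0,0],[0.5,-80,50,0,0],[0.5,-120,90,0,0],[0.5,-150,130,0,0],[0.5,-180,170,0,0],[0.5,-200,200,0,0],[0.5,-200,200,0,0],[0.5,-200,200,0,0]],
])

```text
clock: 24.45
eef_pos: [490.1, -224.1, 248.7]
eef_rot: [-3.141, 0.001, 0.324]
wrist_force: [-0.4, 0.2, -0.4]
finger_gap: 47.1
```

```bash
python3 r.py; python3 - <<'E'
from h import *
a=manip.camera("scene");b=manip.camera("top")
x=np.hstack([cv2.resize(p["img"][t:t+50,l:l+50,::-1],(400,400),interpolation=cv2.INTER_CUBIC) for p,l,t in((b,215,130),(a,240,175))]);cv2.imwrite("pics/c6.png",x)
E
```

```text
24.45 [ 490.1 -224.1  248.7] yaw 18.58 f [-0.4  0.2 -0.4] f tool xy -0.3 -0.3 mom [-0.018 -0.004 -0.005] 47.1 q6 0.749 eff6 -0.212
```

View pics/c6.png

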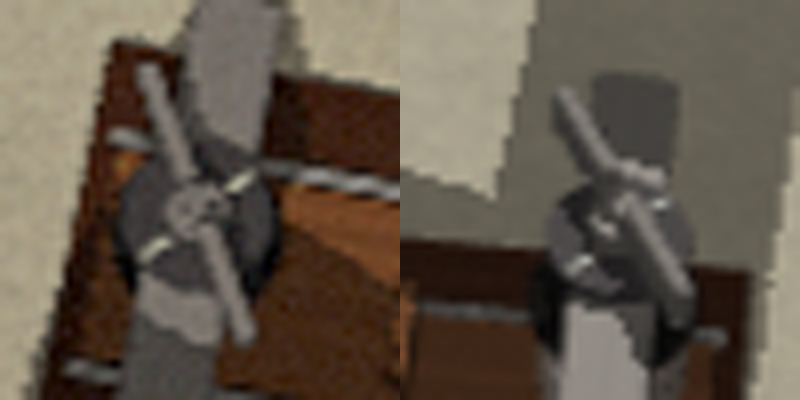

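c6 shows the wings at 109.5° and the white marks at 38°. Square would be 19.5°, so the clutch has slipped about 18° (0.32 rad), within limits. The torque levelled off at about 0.2 N m, and the gripper is clear.

```bash
python3 -c "
from h import *
print(manip.sign_off())"
```

```text
the job is handed in; nothing more can be done
None
```

The job is done and handed in at about 24.5 s of the 72 s allowed, but no verdict is reported.

- **Nesting:** I set the white loose cup into the tray's cup. The picture after release showed the stack nested and upright.
- **Tray:** I pushed the tray until it met its stop, where the reading jumped to about 28 N. The tool was within about 1 mm of where home should be.
- **Screw:** I turned the thumbscrew about 128° clockwise. The torque rose from about 0.10 to about 0.2 N m and levelled off there, so I stopped.
- **Slip:** In the last picture the wings were about 18° (0.32 rad) past the marks; the torque trace suggests 12–14° (0.21–0.24 rad). The two disagree a little, but both lie well within 0.04–0.785 rad.
- **Touching nothing:** After backing away, the wrist force read about zero.

Two things were not checked directly. The beam hides the stack and pad from both cameras, so I infer that the pad is pressing from the torque plateau and from the spindle stopping at about 2.4 rad, within the expected range. I did not measure the other objects on the counter again at the end, but no contact with them was felt.

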